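# Hang three nesting parts trays on a sprung hook

## Robot

A 7-joint arm with a two-finger parallel gripper is mounted at the origin on a cart in front of the work surface, level with it; the furniture and walls round the work are solid. World frame = base frame: x ahead of the robot, y to its left, z up, the work surface at z = 0. Lengths are in m, angles in rad, forces in N, time in s.
With the tool pointing down it reaches from about 0.425 to 0.925 m from the base axis. Payload 6.8 kg.
Tool frame: the origin (TCP) lies on the front face of the gripper's body, between the roots of the fingers; the fingertips stand 73 mm ahead of it and the grasp point (between the pads) lies 54 mm ahead of it (bot.finger_overhang is the z of the fingertips in the tool frame, in m); z points along the fingers, y is the line along which they close (so a half turn about z gives the same grasp; the last joint's range is limited). The gripper opens to 85 mm and grips with 20 to 120 N. Pads are 22 mm wide; open, the fingers measure 114 mm over their backs; the gripper's body (76 mm by 85 mm) begins 54 mm behind the grasp point. The pads swing forward as they close: fully open they stand 13 mm farther back than shut.
Start: joints at [1.217, 0.477, 0.022, 1.555, -0.011, 1.109, -0.083], TCP at [0.164, -0.655, 0.304] pointing down, gripper open.
Joint ranges: [-2.96, 2.96], [-0.34, 2.1], [-1.41, 1.46], [0.24, 2.44], [-1.37, 4.51], [0.17, 1.92], [-2.96, 2.96]. Speed limits (rad/s): [2.39, 2.39, 3.14, 3.14, 3.14, 3.14, 3.14].

## Interface

Orientations are given as a unit quaternion [w, x, y, z].
In Python, from station import bot gives the robot as it stands.
- The arm moves only by the tool servo_tool, never from a script. Its argument "motion" is one flat list of numbers, 7 for each row, row after row: the shift along the tool's x, y, z as a fraction of full scale, then the turn, a rotation vector about the tool's x, y, z as a fraction of full scale, then the closure, from 0 (fully open) to 1 (shut). In form: [tx, ty, tz, ax, ay, az, gripper, tx, ty, tz, ax, ay, az, gripper, ...]. A call has 1 to 5 rows; each row shifts and turns the commanded pose from where the row before left it, along the tool's axes as they then stand; what a row does not reach is not made up. Full scale, the value 1, is 0.02 m for a shift and 0.15 rad for a turn. A row lasts 1/8 s, in which the tool goes at most 62.5 mm and 10.7 degrees, less where a joint would pass 70% of its speed; a pose out of reach is approached as far as the arm can. A call with a number of a shift or a turn outside -1 to 1 is refused whole. A call with a gripper value outside its range is refused whole. The fingers move at their own pace and stop on an object; "grip_force" is the grip in N (left out, the last holds). Time passes only in rows, so rows that do not move let the fingers close. It gives the time, the measured TCP pose, the force, the opening and the grip force at its end, in the units of the state.
- bot.get_obs(): the state, without advancing time (a new reading comes with each control period).
- bot.read_camera(name): name is "scene" or "top" or "wrist"; returns the picture (400x640x3 uint8, red, green, blue); there is no depth.
- bot.get_calibration(name): a dict with "mtx" (3x3 intrinsics, pixels), "rvec" (rotation vector, rad) and "tvec" (3), from world to camera coordinates, as OpenCV has them. Camera axes: x right, y down, z forward; pixel columns grow to the right and rows downward; lengths in m; the calibration is good to about 2 mm. A picture is of the moment at which its call begins: read the wrist's pose just before it. get_calibration takes no time and is no camera call; for the wrist camera it gives the pose at the moment of the call.
- bot.hand_in(): hands the job in; it is judged then, once.
Trained networks look in the newest picture that a camera, given by its name, has taken for a name from the list of things; names that differ only in an ending like _2 or _b are one class to them, and where a whole thing is asked for, a point or a joint stands for the part that bears it (a point fixed in the world has none). Each returns a list of dicts, best first, with "p" (0 to 1); they miss things now and then, are a little off and sometimes report something else, mostly with a low value. They report only what shows in the picture. A call takes as long as a camera call.
- bot.boxes_of(camera, name): "uv" ([column, row] in pixels, amid what is visible of it).
The state is a dict: "t": time; "q": joint angles; "joint_vel": joint speeds; "joint_torque": joint torques, N m; "eef_pos": TCP position; "tool_rot": TCP orientation; "contact_force": force on the tool from outside, world axes, zero at the start; "torque": the same for the moment, N m; "gripper_width": opening from 0.0 (shut) to 1.0 (fully open); "grasp_force": force on a finger pad.
Only numpy, scipy, OpenCV 4.12 (cv2) and the standard library are available. Lean on these libraries where they do the work, as an engineer would, in place of code of your own. Each camera call takes 0.05 s, during which the arm holds its last target. There are 200 camera calls.

## Task

Put the three plywood parts trays away on the steel hook, nested: the large one first, then the medium one inside it, then the small one inside that, all with the open side to the front. Press each tray home toward the hook's sprung stop, all trays in contact, with about 12 N and never more than 20 N before you let go of it, and leave all three hanging level on the bar, each lying against the one behind. Do not disturb the pliers, the tape measure or the marker.

Things in the scene. Friction and masses are not known exactly. Their poses are not given: they have to be found in the camera images.
- hook: hook stand: a level steel bar, 10 mm wide, 14 mm high, out of a dark wooden post (44 mm wide, 142 mm high, behind x = 0). Origin: on the bench under the middle of the post's front face; x points back into the post, z up. The bar runs from x = 0 to -156 mm at y = 0, top at z = 130 mm. A tray that hangs has its origin at z = 130 mm.
- hook_tip (a point): top middle of the bar's upturned front end, at x = -152, y = 0, z = 136 mm in the hook's frame. The end (x = -148 to -156 mm) stands 6 mm above the bar's top: lift a slot over it, then lower it behind.
- hook_root (a point): middle of the bar's top where it leaves the post (x = 0, z = 130 mm). In front of it a stop block with a black sprung pad, 34 mm wide, 40 mm high, is clamped at a place that differs each time and is not measured: pad front between x = -34 and -79 mm. It gives 1 mm per 5 N, 8 mm at most: feel for it. A press counts from 6 N on the stop, kept 0.2 s; over 20 N is too much.
- tray_large: large plywood tray, 120 mm wide, upright in one of the rack's grooves. Origin: middle of the slot's top edge on the back face; z up, open front to -x. Panel x -6..0 mm, slot y -7..7, z -30..0, shoulders z 14. Rim on sides and bottom 3 mm thick, x -14..0; bottom edge z -78. Grip tab on top 20 mm wide (y), x -6..0, z 14..55. 0.08-0.2 kg.
- tray_medium: medium plywood tray, 104 mm wide, upright in one of the rack's grooves. Origin: middle of the slot's top edge on the back face; z up, open front to -x. Panel x -6..0 mm, slot y -7..7, z -30..0, shoulders z 14. Rim on sides and bottom 3 mm thick, x -14..0; bottom edge z -69. Grip tab on top 26 mm wide (y), x -6..0, z 14..55. 0.08-0.2 kg. Nested, its origin is 6 mm in front of the large one's.
- tray_small: small plywood tray, 88 mm wide, upright in one of the rack's grooves. Origin: middle of the slot's top edge on the back face; z up, open front to -x. Panel x -6..0 mm, slot y -7..7, z -30..0, shoulders z 14. Rim on sides and bottom 3 mm thick, x -14..0; bottom edge z -60. Grip tab on top 32 mm wide (y), x -6..0, z 14..55. 0.08-0.2 kg. Nested, its origin is 6 mm in front of the medium one's.
- rack: fixed wooden standing rack, 165 x 140 mm, 15 mm thick board with three grooves along its y axis at x = -45, 0 and +45 mm, each between small cleats that reach z = 45 mm. Origin: under its centre.
- pliers: red-handled pliers, 71 x 204 x 14 mm, lying on the bench: a bystander. Origin: centre of the underside.
- tape_measure: yellow and black tape measure, 37 x 94 x 69 mm, standing on the bench: a bystander. Origin: centre of the underside.
- marker: white and green marker pen, 17 x 135 x 16 mm, lying on the bench: a bystander. Origin: centre of the underside.

How it is judged:
On the way, in this order (a step that is already met when the one before it is completed fails the run):
1. the large tray is on the hook's bar and is pressed home against the sprung stop with at least 6 N (z of tray_large in the frame of hook between 0.124 and 0.15 m and y of tray_large in the frame of hook between -0.01 and 0.01 m and x of tray_large in the frame of hook between -0.087 and -0.015 m and contact force between tray_large and hook above 6 N), for 0.2 s.
2. the medium tray is on the bar inside the large one, and the two are pressed home together with at least 6 N (z of tray_medium in the frame of hook between 0.124 and 0.15 m and y of tray_medium in the frame of hook between -0.01 and 0.01 m and x of tray_medium in the frame of tray_large between -0.01 and -0.003 m and x of tray_large in the frame of hook between -0.087 and -0.015 m and contact force between tray_large and hook above 6 N), for 0.2 s.
3. the small tray is on the bar inside the medium one, and all three are pressed home together with at least 6 N (z of tray_small in the frame of hook between 0.124 and 0.15 m and y of tray_small in the frame of hook between -0.01 and 0.01 m and x of tray_small in the frame of tray_medium between -0.01 and -0.003 m and x of tray_medium in the frame of tray_large between -0.01 and -0.003 m and x of tray_large in the frame of hook between -0.087 and -0.015 m and contact force between tray_large and hook above 6 N), for 0.2 s.
At the end, for the whole second after the job is handed in: All three trays hang still on the bar (6 mm in height, 8 mm sideways), upright within 0.12 rad, square to it within 0.15 rad; the large one's origin lies behind x = -87 mm on the hook, the medium's and the small's 3 to 10 mm in front of the next larger's (z of tray_large in the frame of hook between 0.124 and 0.136 m and y of tray_large in the frame of hook between -0.008 and 0.008 m and linear speed of each of tray_large, tray_medium, tray_small below 0.02 m/s and angle between each of tray_large, tray_medium, tray_small's own z axis and vertical below 0.12 rad and angle between the x axis of each of tray_large, tray_medium, tray_small and the x axis of hook, either way round below 0.15 rad and z of tray_medium in the frame of hook between 0.124 and 0.136 m and y of tray_medium in the frame of hook between -0.008 and 0.008 m and z of tray_small in the frame of hook between 0.124 and 0.136 m and y of tray_small in the frame of hook between -0.008 and 0.008 m and x of tray_large in the frame of hook between -0.087 and -0.015 m and x of tray_medium in the frame of tray_large between -0.01 and -0.003 m and x of tray_small in the frame of tray_medium between -0.01 and -0.003 m); the robot touches nothing.
It fails at once if more than 20 N between a tray and the hook or its stop (contact force between any of tray_large, tray_medium, tray_small and hook above 20 N).
It fails at once if more than 25 N between the robot and the hook (contact force between any of the fingers, the arm and hook above 25 N).
It fails at once if the pliers, the tape measure or the marker is moved by more than 15 mm (distance of any of pliers, tape_measure, marker from where it was at the start of the episode above 0.015 m).
It also fails if it takes over 72 s, if anything falls off the work surface, if the arm or the gripper's body presses on something with over 40 N, if the wrist force passes 120 N, or if a joint passes its speed limit or range.

## Working session

There is one attempt and no reset: what is moved stays moved. The work goes in short steps, Python scripts to look and compute and a tool call to move; the robot and the scene stay as the last step left them, time stands still between calls to the robot, and variables do not carry over. Pictures are saved under pics/ and viewed, at most 12 in all, crops included, and the job is handed in when it is done.

Besides the shell and the picture viewer there is one more tool, called after "Request:" by a JSON object that holds its "method" and its "body". servo_tool: Moves the arm, as the interface text tells. Shift numbers are shares of 0.02 m and turn numbers shares of 0.15 rad, none past 1 either way. Its arguments: {"type":"object","properties":{"motion":{"type":"array","items":{"type":"number","minimum":-1,"maximum":1}},"grip_force":{"type":"number"}},"required":["motion"]}

```bash
mkdir -p pics; ls
python3 - <<'E'
from station import bot
import cv2
o=bot.get_obs(); print(o)
for c in ["scene","top"]:
    im=bot.read_camera(c); cv2.imwrite(f"pics/{c}0.png",im[:,:,::-1])
    print(c,{k:v.tolist() if hasattr(v,'tolist') else v for k,v in bot.get_calibration(c).items()})
    for n in ["hook","hook_tip","hook_root","tray_large","tray_medium","tray_small","rack","pliers","tape_measure","marker"]:
        print(n,[(list(map(round,d["uv"])),round(d["p"],2)) for d in bot.boxes_of(c,n)[:3]])
E
```

```text
pics
{'t': 0.0, 'q': array([ 1.21690314,  0.47779105,  0.0223479 ,  1.5564733 , -0.01150038,
        1.10929098, -0.0830915 ]), 'joint_vel': array([ 2.50064790e-04,  1.37187680e-03, -4.51023502e-04,  2.91975520e-04,
       -3.82668251e-05,  6.84024990e-04,  6.30111573e-04]), 'joint_torque': array([ 7.30100764e-04, -5.96436274e+01,  1.60831690e+00, -2.81185913e+01,
        1.24618207e-02,  9.42971790e-03, -5.51646302e-07]), 'eef_pos': array([ 0.16412062, -0.65426111,  0.30292259]), 'tool_rot': array([-8.99055885e-04,  9.92455920e-01,  1.22598552e-01, -1.81494867e-04]), 'contact_force': array([-0.85161607,  0.01020523, -1.13220183]), 'torque': array([-0.03008127, -0.00855784,  0.03408056]), 'grasp_force': 0.0, 'gripper_width': 0.9983291342797939}
scene {'mtx': [[513.0084312296226, 0.0, 326.23558415734084], [0.0, 513.0084312296226, 206.99221649571547], [0.0, 0.0, 1.0]], 'rvec': [1.283299295216182, -2.1174348838321433, 1.0560068841934207], 'tvec': [0.17899229716664136, 0.3945996054060066, 1.112895512145399]}
hook [([323, 196], 0.97)]
hook_tip [([324, 192], 0.8)]
hook_root [([323, 195], 0
[... 158 characters left out ...]
pe_measure [([398, 190], 0.65)]
marker [([409, 228], 0.69)]
top {'mtx': [[412.338230995563, 0.0, 320.21011642210124], [0.0, 412.338230995563, 198.30829232895434], [0.0, 0.0, 1.0]], 'rvec': [2.192237314510948, -2.1682408487485354, 0.060048935351052025], 'tvec': [-0.06539729683703908, 0.5587939602588442, 1.06970961105401]}
hook [([348, 154], 0.74)]
hook_tip [([350, 157], 0.75)]
hook_root [([349, 156], 0.73)]
tray_large [([412, 243], 0.59), ([203, 199], 0.54), ([349, 154], 0.5)]
tray_medium [([196, 218], 0.64), ([199, 235], 0.18)]
tray_small [([197, 232], 0.75)]
rack [([212, 223], 0.81), ([349, 154], 0.55)]
pliers [([289, 229], 0.9)]
tape_measure [([443, 187], 0.71)]
marker [([412, 243], 0.55)]
```

Run:
```python
import cv2
a=cv2.imread("pics/scene0.png");b=cv2.imread("pics/top0.png")
cv2.imwrite("pics/sc.png",cv2.resize(a[120:340,130:450],None,fx=2.5,fy=2.5,interpolation=3))
cv2.imwrite("pics/tc.png",cv2.resize(b[100:300,150:470],None,fx=2.5,fy=2.5,interpolation=3))
```

```text
(no output)
```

View pics/sc.png

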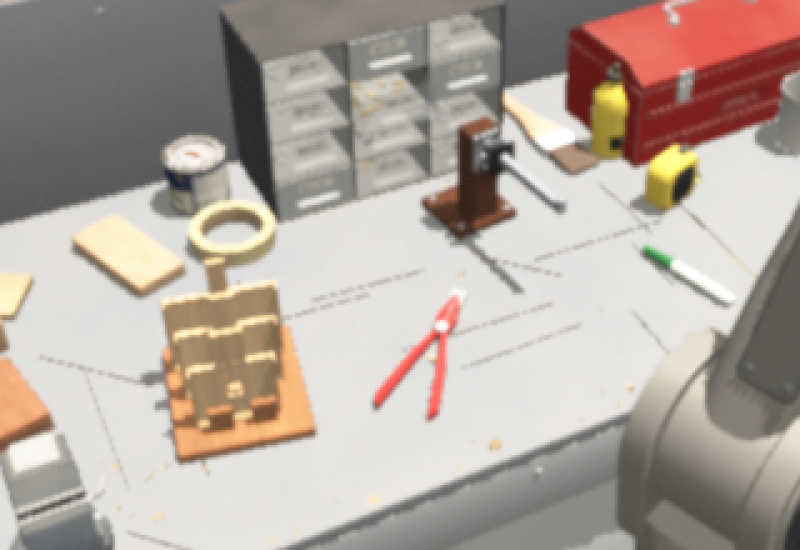

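View pics/tc.png

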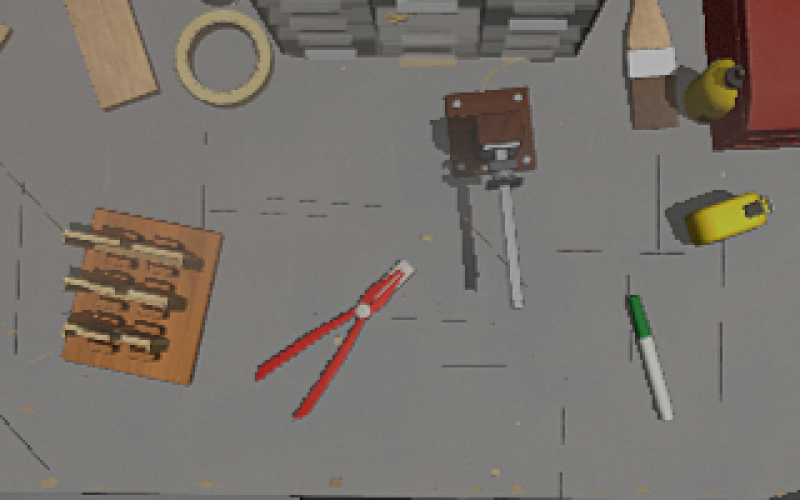

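The pictures show the rack at the left with the trays, widest at the back (crop top ≈(130,245), (125,290), (115,335)). The hook bar runs from about (503,185) to the tip at (517,305). The pliers lie between them, and the marker and tape are to the right.

```bash
cat > h.py <<'E'
import numpy as np, cv2
from scipy.spatial.transform import Rotation as R
from station import bot
def ray(cal,uv):
    K,r,t=(np.array(cal[k],float) for k in("mtx","rvec","tvec"))
    Rm=cv2.Rodrigues(r)[0]; d=Rm.T@np.linalg.inv(K)@np.array([uv[0],uv[1],1.])
    return -Rm.T@t.ravel(), d
def atz(cal,uv,z):
    c,d=ray(cal,uv); return c+d*(z-c[2])/d[2]
def proj(cal,P):
    return cv2.projectPoints(np.array(P,float).reshape(-1,1,3),np.array(cal["rvec"],float),np.array(cal["tvec"],float),np.array(cal["mtx"],float),None)[0].reshape(-1,2)
def Rt(o): 
    q=o["tool_rot"]; return R.from_quat([q[1],q[2],q[3],q[0]]).as_matrix()
E
python3 - <<'E'
from h import *
T=bot.get_calibration("top")
f=lambda x,y:(150+x/2.5,100+y/2.5)
for n,p,z in [("rackTL",(97,208),.015),("rackTR",(222,233),.015),("rackBR",(190,384),.015),("rackBL",(62,360),.015),
 ("tip",(517,305),.136),("root",(503,185),.13),("pliersA",(255,378),.01),("pliersB",(300,415),.01),("pliersC",(408,265),.01),("mk1",(632,297),.01),("mk2",(668,418),.01),
 ("tape",(725,215),.06),("post",(500,130),.142)]:
    print(n,atz(T,f(*p),z).round(3))
o=bot.get_obs(); print(Rt(o).round(3))
W=bot.get_calibration("wrist"); c,d=ray(W,(320,200)); Rm=cv2.Rodrigues(np.array(W["rvec"]))[0]
print("wrist",c.round(3),d.round(3),W["mtx"], "in tool",(Rt(o).T@(c-o["eef_pos"])).round(3), (Rt(o).T@Rm.T).round(3))
S=bot.get_calibration("scene"); print(ray(S,(320,200)),ray(T,(320,200)))
E
```

```text
rackTL [0.596 0.292 0.015]
rackTR [0.571 0.157 0.015]
rackBR [0.411 0.187 0.015]
rackBL [0.435 0.323 0.015]
tip [ 0.497 -0.147  0.136]
root [ 0.611 -0.134  0.13 ]
pliersA [0.418 0.12  0.01 ]
pliersB [0.38  0.071 0.01 ]
pliersC [ 0.539 -0.041  0.01 ]
mk1 [ 0.508 -0.278  0.01 ]
mk2 [ 0.382 -0.316  0.01 ]
tape [ 0.591 -0.363  0.06 ]
post [ 0.661 -0.13   0.142]
[[ 0.97   0.243  0.   ]
 [ 0.243 -0.97  -0.   ]
 [ 0.     0.    -1.   ]]
wrist [ 0.231 -0.639  0.374] [-0.283 -0.065 -0.957] [[334.25535814   0.         322.05284922]
 [  0.         334.25535814 193.4769137 ]
 [  0.           0.           1.        ]] in tool [ 0.068  0.001 -0.07 ] [[ 0.001 -0.962 -0.272]
 [ 1.     0.001  0.   ]
 [-0.    -0.272  0.962]]
(array([-0.47845119,  0.47141359,  0.98749035]), array([ 0.71059514, -0.37223022, -0.59735477])) (array([ 0.48529417, -0.07403708,  1.10445201]), array([ 0.0640618 ,  0.01405857, -0.99785547]))
```

Request:
{"method": "servo_tool", "body": {"motion": [0,0,0,0,0,0.9,0.3,0.76,-1,0,0,0,0,0.3,0.76,-1,0,0,0,0,0.3,0.76,-1,0,0,0,0,0.3,0.76,-1,0,0,0,0,0.3]}}

```text
t: 1.72
eef_pos: [0.2163, -0.5678, 0.304]
tool_rot: [0.0, 0.998, 0.055, 0.0]
contact_force: [0.2, -0.1, -0.3]
gripper_width: 0.698
grasp_force: 0.0
```

Request:
{"method": "servo_tool", "body": {"motion": [0.76,-1,0,0,0,0,0.3,0.76,-1,0,0,0,0,0.3,0.76,-1,0,0,0,0,0.3,0.76,-1,0,0,0,0,0.3,0.76,-1,0,0,0,0,0.3]}}

```text
t: 2.35
eef_pos: [0.2807, -0.46, 0.3041]
tool_rot: [0.0, 0.998, 0.055, 0.0]
contact_force: [0.1, -0.2, 0.3]
gripper_width: 0.699
grasp_force: 0.0
```

Request:
{"method": "servo_tool", "body": {"motion": [0.76,-1,0,0,0,0,0.3,0.76,-1,0,0,0,0,0.3,0.76,-1,0,0,0,0,0.3,0.76,-1,0,0,0,0,0.3,0.76,-1,0,0,0,0,0.3]}}

```text
t: 2.98
eef_pos: [0.3452, -0.3522, 0.3041]
tool_rot: [0.0, 0.998, 0.055, 0.0]
contact_force: [0.3, -0.1, -0.5]
gripper_width: 0.701
grasp_force: 0.0
```

Request:
{"method": "servo_tool", "body": {"motion": [0.76,-1,0,0,0,0,0.3,0.76,-1,0,0,0,0,0.3,0.76,-1,0,0,0,0,0.3,0.76,-1,0,0,0,0,0.3,0.76,-1,0,0,0,0,0.3]}}

```text
t: 3.6
eef_pos: [0.4097, -0.2444, 0.3041]
tool_rot: [0.0, 0.998, 0.055, 0.0]
contact_force: [-0.8, 0.4, 0.7]
gripper_width: 0.699
grasp_force: 0.0
```

Request:
{"method": "servo_tool", "body": {"motion": [0.76,-1,0,0,0,0,0.3,0.76,-1,0,0,0,0,0.3,0.76,-1,0,0,0,0,0.3,0.3,0,0,0,0,0,0.3,0,0,0,0,0,0,0.3]}}

```text
t: 4.22
eef_pos: [0.454, -0.1806, 0.3039]
tool_rot: [0.0, 0.998, 0.055, 0.0]
contact_force: [0.5, -1.0, -0.6]
gripper_width: 0.701
grasp_force: 0.0
```

Run:
```python
from h import *
import json
o=bot.get_obs(); W=bot.get_calibration("wrist"); im=bot.read_camera("wrist")
json.dump({k:np.array(v).tolist() for k,v in W.items()},open("wh.json","w"))
cv2.imwrite("pics/wh.png",im[:,:,::-1]); print(o["t"],o["eef_pos"],Rt(o).round(3))
for n in ["hook_tip","hook_root"]: print(n,bot.boxes_of("wrist",n)[:2])
```

```text
4.225 [ 0.45399183 -0.18056275  0.30393905] [[ 0.994  0.11   0.   ]
 [ 0.11  -0.994 -0.   ]
 [ 0.     0.    -1.   ]]
hook_tip [{'uv': [280.8, 66.3], 'p': 0.95}]
hook_root [{'uv': [282.6, 67.0], 'p': 0.55}]
```

View pics/wh.png

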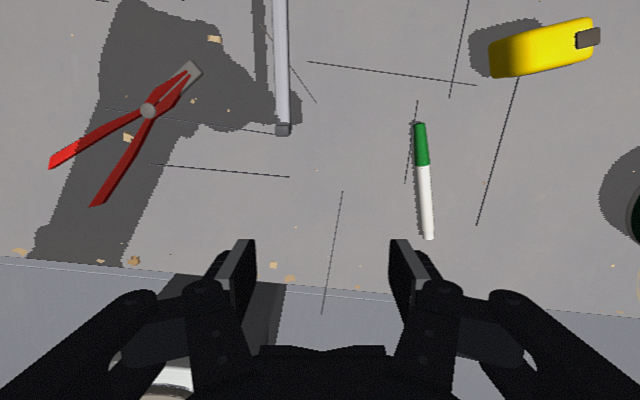

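The wrist view shows the bar from (280,0) to its upturned end at (283,130). The gripper is at the bottom, and pliers, marker and tape are clear. I'll measure the bar's edges next.

Run:
```python
from h import *
import json
W=json.load(open("wh.json"));g=cv2.cvtColor(cv2.imread("pics/wh.png"),cv2.COLOR_BGR2GRAY).astype(float)
for r in (5,60,120,128,134): print(r,g[r,262:300].astype(int).tolist())
print("col",g[100:145,283].astype(int).tolist())
```

```text
5 [81, 78, 86, 122, 151, 152, 151, 153, 150, 141, 140, 166, 176, 176, 174, 176, 180, 183, 184, 180, 180, 179, 178, 158, 117, 74, 120, 153, 153, 151, 150, 150, 151, 148, 150, 150, 152, 152]
60 [83, 81, 79, 82, 119, 153, 152, 152, 152, 153, 153, 141, 140, 166, 177, 176, 179, 179, 184, 185, 189, 183, 186, 185, 175, 130, 73, 115, 156, 155, 151, 150, 151, 151, 149, 149, 150, 152]
120 [83, 83, 84, 83, 84, 85, 82, 85, 83, 82, 82, 83, 83, 81, 80, 89, 92, 93, 144, 184, 189, 188, 191, 194, 192, 185, 168, 123, 63, 73, 85, 82, 81, 84, 80, 80, 82, 83]
128 [153, 153, 154, 154, 149, 151, 152, 150, 153, 154, 153, 154, 137, 99, 96, 101, 98, 98, 100, 100, 105, 104, 105, 108, 108, 99, 73, 45, 48, 69, 123, 153, 154, 152, 149, 150, 150, 150]
134 [158, 159, 157, 154, 154, 155, 152, 135, 105, 97, 92, 94, 91, 83, 81, 89, 94, 90, 90, 93, 95, 89, 93, 91, 89, 88, 73, 72, 121, 154, 155, 153, 151, 155, 150, 150, 152, 153]
col [188, 185, 187, 183, 188, 189, 186, 188, 188, 186, 187, 185, 187, 185, 186, 186, 187, 187, 184, 186, 188, 189, 102, 93, 84, 66, 94, 105, 104, 99, 99, 97, 96, 95, 89, 82, 92, 155, 157, 154, 152, 152, 153, 152, 155]
```

Run:
```python
from h import *
import json
W=json.load(open("wh.json"))
a=atz(W,(279.2,5),.13);b=atz(W,(280.1,60),.13);c=atz(W,(282.3,120),.136);e=atz(W,(282.5,122),.136)
print(a,b,c,e); 
for p,q in((a,b),(b,c),(a,c)): d=p-q; print(np.arctan2(d[1],d[0]))
S=bot.get_calibration("scene");print("net tips",atz(bot.get_calibration("top"),(517/2.5+150,305/2.5+100),.136))
```

```text
[ 0.57773932 -0.13935336  0.13      ] [ 0.54431927 -0.14252649  0.13      ] [ 0.50505168 -0.14781899  0.136     ] [ 0.50370716 -0.14806507  0.136     ]
0.09466313424298543
0.13397300159351508
0.11594353289777609
net tips [ 0.4967463  -0.14719191  0.136     ]
```

Request:
{"method": "servo_tool", "body": {"motion": [0.09,-1,0,0,0,0,0.3,0.09,-1,0,0,0,0,0.3,0.09,-1,0,0,0,0,0.3,0.09,-1,0,0,0,0,0.3,0.09,-1,0,0,0,0,0.3]}}

```text
t: 5.0
eef_pos: [0.4514, -0.0797, 0.3039]
tool_rot: [0.0, 0.999, 0.055, -0.0]
contact_force: [0.1, -0.2, 0.2]
gripper_width: 0.701
grasp_force: 0.0
```

Request:
{"method": "servo_tool", "body": {"motion": [0.09,-1,0,0,0,0,0.3,0.09,-1,0,0,0,0,0.3,0.09,-1,0,0,0,0,0.3,0.09,-1,0,0,0,0,0.3,0.09,-1,0,0,0,0,0.3]}}

```text
t: 5.62
eef_pos: [0.4495, 0.0207, 0.3039]
tool_rot: [0.0, 0.999, 0.055, 0.0]
contact_force: [0.5, 0.4, -0.2]
gripper_width: 0.702
grasp_force: 0.0
```

Request:
{"method": "servo_tool", "body": {"motion": [0.09,-1,0,0,0,0,0.3,0.09,-1,0,0,0,0,0.3,0.09,-1,0,0,0,0,0.3,0.09,-1,0,0,0,0,0.3,0.09,-1,0,0,0,0,0.3]}}

```text
t: 6.25
eef_pos: [0.4477, 0.121, 0.3039]
tool_rot: [0.0, 0.999, 0.055, 0.0]
contact_force: [0.5, 0.3, -0.1]
gripper_width: 0.7
grasp_force: 0.0
```

Request:
{"method": "servo_tool", "body": {"motion": [0.09,-1,0,0,0,0,0.3,0.09,-1,0,0,0,0,0.3,0.09,-1,0,0,0,0,0.3,0.09,-1,0,0,0,0,0.3,0.09,-1,0,0,0,0,0.3]}}

```text
t: 6.88
eef_pos: [0.4457, 0.2214, 0.3039]
tool_rot: [0.0, 0.999, 0.055, 0.0]
contact_force: [0.8, 0.2, 0.2]
gripper_width: 0.698
grasp_force: 0.0
```

Request:
{"method": "servo_tool", "body": {"motion": [0.09,-1,0,0,0,0,0.3,0,-0.4,0,0,0,1,0.3,0,0,0,0,0,1,0.3,0,0,0,0,0,0,0.3]}}

```text
t: 7.38
eef_pos: [0.4444, 0.2491, 0.3038]
tool_rot: [0.0, 0.996, -0.094, 0.0]
contact_force: [0.2, 0.6, 0.4]
gripper_width: 0.701
grasp_force: 0.0
```

Run:
```python
from h import *
import json
o=bot.get_obs(); W=bot.get_calibration("wrist"); im=bot.read_camera("wrist")
json.dump({k:np.array(v).tolist() for k,v in W.items()},open("wr.json","w"))
cv2.imwrite("pics/wr.png",im[:,:,::-1]); print(o["t"],o["eef_pos"],Rt(o).round(3))
cv2.imwrite("pics/wr2.png",cv2.resize(im[0:300,160:560,::-1],None,fx=2,fy=2,interpolation=3))
```

```text
7.375 [0.44441956 0.24908407 0.30382345] [[ 0.982 -0.188  0.   ]
 [-0.188 -0.982 -0.001]
 [ 0.     0.001 -1.   ]]
```

View pics/wr2.png

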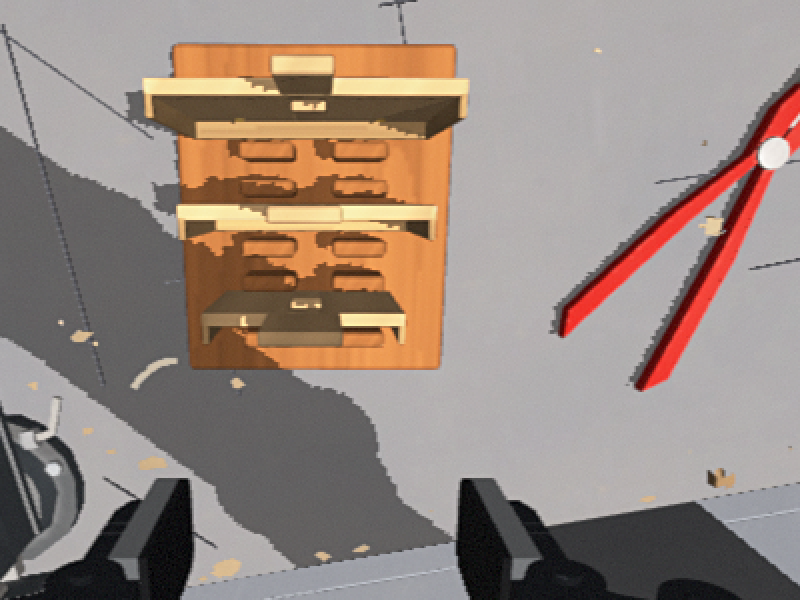

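All three trays open toward the robot, so no flip is needed. The tab tops are at crop (302,66), (305,214) and (300,339).

Run:
```python
from h import *
import json
W=json.load(open("wr.json"));o=bot.get_obs();p=o["eef_pos"];M=Rt(o)
for n,(u,v),z,b in [("L",(302.5,66),.148,.133),("M",(305.5,214.5),.139,.124),("S",(300.5,339),.130,.115)]:
    P=atz(W,(160+u/2,v/2),z); print(n,P.round(4),"tool",(M.T@(P-p)).round(4))
# shoulder line angle of large: back edge left/right at z=.148-.041
for a,b,z in[((145,80),(467,81),.107),((178,206),(436,207),.098)]:
    A=atz(W,(160+a[0]/2,a[1]/2),z);B=atz(W,(160+b[0]/2,b[1]/2),z);d=A-B;print(np.linalg.norm(d),np.arctan2(-d[0],d[1]))
```

```text
L [0.5515 0.2345 0.148 ] tool [ 0.1079 -0.0057  0.1558]
M [0.5076 0.2425 0.139 ] tool [ 0.0633 -0.0054  0.1648]
S [0.4639 0.2533 0.13  ] tool [ 0.0183 -0.0079  0.1738]
0.1181447272963026 -0.1909025472504367
0.10269195115848004 -0.19188396105480557
```

Request:
{"method": "servo_tool", "body": {"motion": [0.875,-0.05,0.35,0,0,0,0.3,0.875,-0.05,0.35,0,0,0,0.3,0.875,-0.05,0.35,0,0,0,0.3,0.875,-0.05,0.35,0,0,0,0.3,0.875,-0.05,0.35,0,0,0,0.3], "grip_force": 80}}

```text
t: 8.05
eef_pos: [0.5324, 0.2379, 0.2681]
tool_rot: [0.0, 0.996, -0.095, -0.0]
contact_force: [0.7, -0.3, 0.1]
gripper_width: 0.705
grasp_force: 0.0
```

Request:
{"method": "servo_tool", "body": {"motion": [0.875,-0.05,0.35,0,0,0,0.3,0,0,0.9,0,0,0,0.3,0,0,0.9,0,0,0,0.3,0,0,0.9,0,0,0,0.3,0,0,0.9,0,0,0,0.3]}}

```text
t: 8.68
eef_pos: [0.5478, 0.236, 0.1885]
tool_rot: [0.0, 0.996, -0.094, -0.0]
contact_force: [0.2, -0.2, -0.8]
gripper_width: 0.698
grasp_force: 0.0
```

Request:
{"method": "servo_tool", "body": {"motion": [0,0,0,0,0,0,0.3,0,0,0,0,0,0,1,0,0,0,0,0,0,1,0,0,0,0,0,0,1,0,0,0,0,0,0,1]}}

```text
t: 9.3
eef_pos: [0.5492, 0.2362, 0.191]
tool_rot: [-0.0, 0.996, -0.095, 0.001]
contact_force: [0.6, 0.3, 6.3]
gripper_width: 0.215
grasp_force: 78.4
```

Run:
```python
from h import *
import json
im=bot.read_camera("wrist")
cv2.imwrite("pics/g1.png",im[:,:,::-1]);o=bot.get_obs();print(o["t"],o["gripper_width"]*85,o["grasp_force"])
```

```text
9.35 18.408461117493378 78.40245008468628
```

View pics/g1.png

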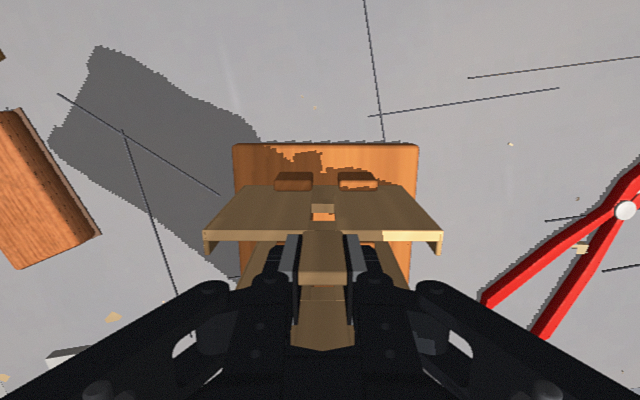

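The large tray is held: fingers on the tab, slot visible at (322,205) and centred. Next I lift it and carry it to just in front of the hook.

Request:
{"method": "servo_tool", "body": {"motion": [0,0,-0.9,0,0,0,1,0,0,-0.9,0,0,0,1,0,0,-0.9,0,0,0,1,0,1,0,0,0,0,1,0,1,0,0,0,0,1]}}

```text
t: 9.98
eef_pos: [0.5403, 0.1944, 0.2435]
tool_rot: [0.001, 0.995, -0.095, -0.0]
contact_force: [0.0, -0.9, -2.1]
gripper_width: 0.21
grasp_force: 78.3
```

Request:
{"method": "servo_tool", "body": {"motion": [0,1,0,0,0,0,1,0,1,0,0,0,0,1,0,1,0,0,0,0,1,0,1,0,0,0,0,1,0,1,0,0,0,0,1]}}

```text
t: 10.6
eef_pos: [0.5218, 0.0971, 0.2439]
tool_rot: [-0.0, 0.996, -0.094, 0.0]
contact_force: [-0.1, -0.0, -1.7]
gripper_width: 0.211
grasp_force: 78.3
```

Request:
{"method": "servo_tool", "body": {"motion": [0,1,0,0,0,0,1,0,1,0,0,0,0,1,0,1,0,0,0,0,1,0,1,0,0,0,0,1,0,1,0,0,0,0,1]}}

```text
t: 11.22
eef_pos: [0.5029, -0.001, 0.244]
tool_rot: [-0.0, 0.996, -0.094, 0.0]
contact_force: [-0.1, 0.6, -2.1]
gripper_width: 0.216
grasp_force: 78.3
```

Request:
{"method": "servo_tool", "body": {"motion": [0,1,0,0,0,0,1,0,1,0,0,0,0,1,-0.1,1,0,0,0,0,1,-0.1,1,0,0,0,0,1,0,1,0,0,0,0,1]}}

```text
t: 11.85
eef_pos: [0.4799, -0.0984, 0.244]
tool_rot: [0.0, 0.996, -0.094, 0.0]
contact_force: [-0.3, -0.4, -1.3]
gripper_width: 0.214
grasp_force: 78.3
```

Request:
{"method": "servo_tool", "body": {"motion": [0,1,0,0,0,0,1,0,1,0,0,0,0,1,0,0.8,0,0,0,-1,1,0,0,0,0,0,-1,1,0,0,0,0,0,0,1]}}

```text
t: 12.48
eef_pos: [0.4696, -0.1528, 0.2439]
tool_rot: [-0.0, 0.999, 0.054, 0.0]
contact_force: [1.2, -0.1, -2.0]
gripper_width: 0.212
grasp_force: 78.4
```

```bash
cat > st.py <<'E'
from h import *
import sys
# arg: tool offset (x,z) of tray origin; prints tray origin in hook frame
tip=np.array([.5037,-.148]);yaw=.115
o=bot.get_obs();M=Rt(o);off=np.array([float(sys.argv[1]),.001,float(sys.argv[2])])
P=o["eef_pos"]+M@off; d=P[:2]-tip
X=-.156+d@[np.cos(yaw),np.sin(yaw)];Y=d@[-np.sin(yaw),np.cos(yaw)]
ty=np.arctan2(M[1,0],M[0,0]); f=M.T@o["contact_force"]
print("t",o["t"],"tcp",o["eef_pos"].round(4),"hookframe",X.round(4),Y.round(4),P[2].round(4),"yawerr",(ty-yaw).round(3),"tilt",M[:,2].round(3),"f_tool",f.round(1))
if len(sys.argv)>3:
    im=bot.read_camera(sys.argv[3]); cv2.imwrite("pics/%s.png"%sys.argv[4],im[:,:,::-1])
E
python3 st.py .004 .100 wrist p1
```

```text
t 12.475 tcp [ 0.4696 -0.1528  0.2439] hookframe -0.1864 -0.0019 0.1439 yawerr -0.006 tilt [ 0.  0. -1.] f_tool [1.2 0.2 2. ]
```

View pics/p1.png

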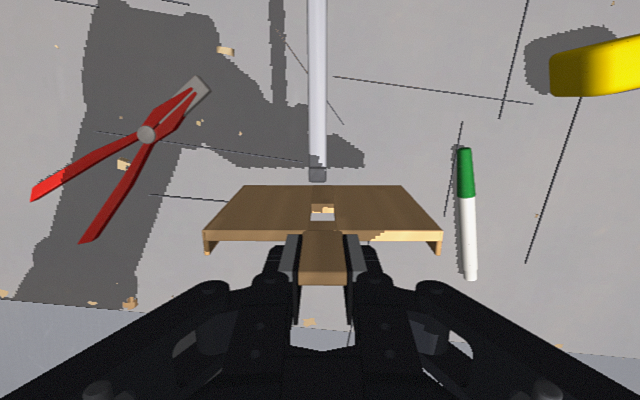

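The bar tip is at (317,170) and the slot at (322,208). The hook is slightly left, so I correct by about 2 mm, drop 3 mm and insert.

Request:
{"method": "servo_tool", "body": {"motion": [0,-0.11,0.15,0,0,-0.04,1,0.5,0,0,0,0,0,1,0.5,0,0,0,0,0,1,0.5,0,0,0,0,0,1,0,0,0,0,0,0,1]}}

```text
t: 13.15
eef_pos: [0.5007, -0.1462, 0.2409]
tool_rot: [-0.0, 0.998, 0.059, 0.0]
contact_force: [-1.0, 0.0, -1.7]
gripper_width: 0.213
grasp_force: 78.4
```

```bash
python3 st.py .004 .100
```

```text
t 13.15 tcp [ 0.5007 -0.1462  0.2409] hookframe -0.1547 0.0012 0.1409 yawerr 0.002 tilt [ 0.001  0.    -1.   ] f_tool [-0.9 -0.2  1.7]
```

Request:
{"method": "servo_tool", "body": {"motion": [0.5,0.03,0,0,0,0,1,0.75,0,0,0,0,0,1,0.75,0,0,0,0,0,1,0.75,0,0,0,0,0,1,0,0,0,0,0,0,1]}}

```text
t: 13.78
eef_pos: [0.5556, -0.1402, 0.2408]
tool_rot: [-0.0, 0.998, 0.059, 0.0]
contact_force: [-1.5, -0.6, -2.2]
gripper_width: 0.215
grasp_force: 78.4
```

```bash
python3 st.py .004 .100 wrist p2
```

```text
t 13.775 tcp [ 0.5556 -0.1402  0.2408] hookframe -0.0994 0.0008 0.1409 yawerr 0.003 tilt [ 0.001  0.001 -1.   ] f_tool [-1.6  0.4  2.2]
```

View pics/p2.png

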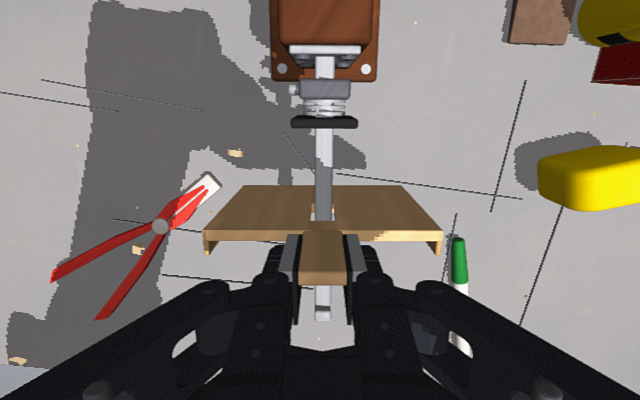

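The bar runs through the slot. The pad's front edge is at row 127, about 50 mm ahead of the tray. I advance 42 mm and lower 8 mm.

Request:
{"method": "servo_tool", "body": {"motion": [0.7,0,0.1,0,0,0,1,0.7,0,0.1,0,0,0,1,0.7,0,0.1,0,0,0,1,0,0,0.05,0,0,0,1,0,0,0,0,0,0,1]}}

```text
t: 14.45
eef_pos: [0.5956, -0.1359, 0.2335]
tool_rot: [-0.0, 0.998, 0.058, -0.001]
contact_force: [0.2, -0.1, -1.9]
gripper_width: 0.212
grasp_force: 78.4
```

```bash
python3 st.py .004 .100
```

```text
t 14.45 tcp [ 0.5956 -0.1359  0.2335] hookframe -0.0594 0.0005 0.1335 yawerr 0.002 tilt [-0.001  0.    -1.   ] f_tool [0.2 0.1 1.9]
```

Request:
{"method": "servo_tool", "body": {"motion": [0.1,0,0,0,0,0,1,0.1,0,0,0,0,0,1,0.1,0,0,0,0,0,1]}}

```text
t: 14.82
eef_pos: [0.602, -0.1353, 0.2341]
tool_rot: [0.0, 0.998, 0.058, 0.0]
contact_force: [0.5, 0.7, -2.1]
gripper_width: 0.212
grasp_force: 78.4
```

Request:
{"method": "servo_tool", "body": {"motion": [0.05,0,0,0,0,0,1,0.05,0,0,0,0,0,1]}}

```text
t: 15.08
eef_pos: [0.6039, -0.1349, 0.2339]
tool_rot: [0.0, 0.998, 0.058, -0.0]
contact_force: [-0.9, -1.2, -0.6]
gripper_width: 0.215
grasp_force: 78.4
```

Request:
{"method": "servo_tool", "body": {"motion": [0.05,0,0,0,0,0,1,0.05,0,0,0,0,0,1]}}

```text
t: 15.32
eef_pos: [0.6052, -0.1349, 0.2337]
tool_rot: [0.0, 0.998, 0.058, -0.001]
contact_force: [-4.3, 0.2, 0.4]
gripper_width: 0.211
grasp_force: 78.6
```

Request:
{"method": "servo_tool", "body": {"motion": [0.05,0,0,0,0,0,1,0.05,0,0,0,0,0,1]}}

```text
t: 15.58
eef_pos: [0.6064, -0.1348, 0.2335]
tool_rot: [0.0, 0.998, 0.058, -0.002]
contact_force: [-7.4, -0.6, 3.3]
gripper_width: 0.213
grasp_force: 78.8
```

Request:
{"method": "servo_tool", "body": {"motion": [0.05,0,0,0,0,0,1,0.05,0,0,0,0,0,1]}}

```text
t: 15.82
eef_pos: [0.6074, -0.1347, 0.2333]
tool_rot: [0.0, 0.998, 0.058, -0.003]
contact_force: [-10.4, 0.3, 5.0]
gripper_width: 0.209
grasp_force: 79.0
```

Request:
{"method": "servo_tool", "body": {"motion": [0.05,0,0,0,0,0,1,0,0,0,0,0,0,1,0,0,0,0,0,0,1]}}

```text
t: 16.2
eef_pos: [0.6078, -0.1347, 0.2333]
tool_rot: [0.0, 0.998, 0.058, -0.004]
contact_force: [-13.1, -0.8, 5.0]
gripper_width: 0.211
grasp_force: 79.2
```

```bash
python3 st.py .004 .100 wrist p3
```

```text
t 16.2 tcp [ 0.6078 -0.1347  0.2333] hookframe -0.0478 0.0003 0.1333 yawerr 0.001 tilt [-0.008 -0.001 -1.   ] f_tool [-13.1  -0.7  -4.9]
```

View pics/p3.png

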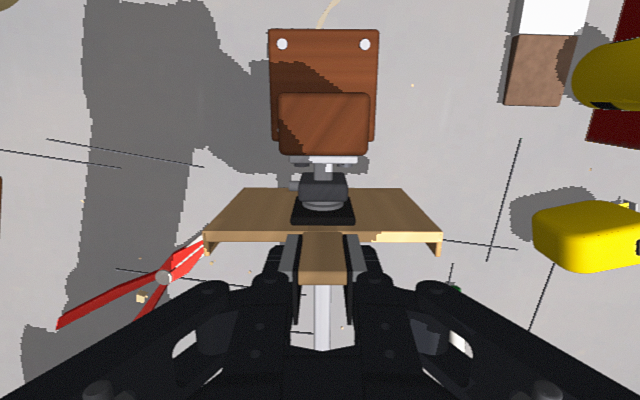

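Pressed home at about 13 N against the stop. Now I ease off, release and rise.

Request:
{"method": "servo_tool", "body": {"motion": [-0.15,0,0,0,0,0,1,-0.15,0,0,0,0,0,1,0,0,0,0,0,0,1]}}

```text
t: 16.62
eef_pos: [0.6047, -0.1349, 0.2336]
tool_rot: [0.0, 0.998, 0.058, -0.0]
contact_force: [-3.4, -0.3, -3.0]
gripper_width: 0.214
grasp_force: 78.2
```

Request:
{"method": "servo_tool", "body": {"motion": [0,0,0,0,0,0,0.35,0,0,0,0,0,0,0.35,0,0,0,0,0,0,0.35]}}

```text
t: 17.0
eef_pos: [0.6056, -0.1347, 0.2344]
tool_rot: [0.0, 0.998, 0.058, 0.001]
contact_force: [-0.2, 0.9, 0.2]
gripper_width: 0.647
grasp_force: 0.0
```

Request:
{"method": "servo_tool", "body": {"motion": [0,0,-0.5,0,0,0,0.35,0,0,-1,0,0,0,0.35,0,0,-1,0,0,0,0.35,-0.5,0,-0.7,0,0,0,0.35,-1,-0.5,-0.3,0,0,0,0.35]}}

```text
t: 17.62
eef_pos: [0.5739, -0.1291, 0.3057]
tool_rot: [0.0, 0.998, 0.058, 0.001]
contact_force: [-0.4, 0.1, -0.2]
gripper_width: 0.65
grasp_force: 0.0
```

```bash
python3 st.py .004 .100 wrist p4
python3 - <<'E'
from h import *
print(bot.boxes_of("wrist","tray_large"))
E
```

```text
t 17.625 tcp [ 0.5739 -0.1291  0.3057] hookframe -0.0798 0.0096 0.2057 yawerr 0.001 tilt [ 0.002 -0.001 -1.   ] f_tool [-0.4 -0.2  0.2]
[{'uv': [335.9, 152.0], 'p': 0.94}]
```

View pics/p4.png

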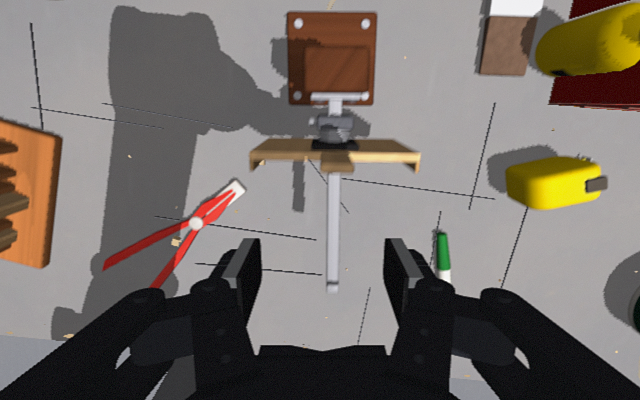

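The large tray hangs squarely against the pad, at (335,150). Now the medium tray.

Request:
{"method": "servo_tool", "body": {"motion": [-0.07,-1,0,0,0,0,0.35,-0.07,-1,0,0,0,0,0.35,-0.07,-1,0,0,0,0,0.35,-0.07,-1,0,0,0,0,0.35,-0.07,-1,0,0,0,0,0.35]}}

```text
t: 18.35
eef_pos: [0.5551, -0.0282, 0.3038]
tool_rot: [-0.0, 0.998, 0.059, -0.0]
contact_force: [-0.3, -0.7, 0.5]
gripper_width: 0.65
grasp_force: 0.0
```

Request:
{"method": "servo_tool", "body": {"motion": [-0.07,-1,0,0,0,0,0.35,-0.07,-1,0,0,0,0,0.35,-0.07,-1,0,0,0,0,0.35,-0.07,-1,0,0,0,0,0.35,-0.07,-1,0,0,0,0,0.35]}}

```text
t: 18.98
eef_pos: [0.5364, 0.0699, 0.3039]
tool_rot: [0.0, 0.998, 0.058, 0.0]
contact_force: [-0.4, 0.1, -1.1]
gripper_width: 0.652
grasp_force: 0.0
```

Request:
{"method": "servo_tool", "body": {"motion": [-0.07,-1,0,0,0,0,0.35,-0.07,-1,0,0,0,0,0.35,-0.07,-1,0,0,0,0,0.35,-0.07,-1,0,0,0,0,0.35,-0.07,-1,0,0,0,0,0.35]}}

```text
t: 19.6
eef_pos: [0.5177, 0.1684, 0.3039]
tool_rot: [0.0, 0.998, 0.058, 0.0]
contact_force: [0.4, -0.1, -0.7]
gripper_width: 0.651
grasp_force: 0.0
```

Request:
{"method": "servo_tool", "body": {"motion": [-0.07,-1,0.5,0,0,0,0.35,-0.07,-1,0.7,0,0,0,0.35,-0.07,-1,0.7,0,0,0,0.35,0,-0.9,0.9,0,0,1,0.35,0,0,0,0,0,1,0.35]}}

```text
t: 20.23
eef_pos: [0.5033, 0.246, 0.2465]
tool_rot: [0.0, 0.996, -0.093, -0.001]
contact_force: [0.3, -1.1, -0.1]
gripper_width: 0.65
grasp_force: 0.0
```

Request:
{"method": "servo_tool", "body": {"motion": [0,0,0,0,0,0.03,0.35]}}

```text
t: 20.35
eef_pos: [0.5045, 0.2448, 0.2478]
tool_rot: [0.0, 0.996, -0.093, -0.0]
contact_force: [0.2, 0.3, -0.7]
gripper_width: 0.65
grasp_force: 0.0
```

```bash
cat > tg.py <<'E'
from h import *
import sys
# tool shift units to world target; yaw wanted
T=np.array(list(map(float,sys.argv[1:4])));o=bot.get_obs();M=Rt(o)
print(o["t"],o["eef_pos"].round(4),"tool mm",(M.T@(T-o["eef_pos"])*1000).round(1),"yaw",np.arctan2(M[1,0],M[0,0]).round(4))
E
python3 tg.py .5047 .2431 .180
```

```text
20.35 [0.5045 0.2448 0.2478] tool mm [ 0.6  1.6 67.8] yaw -0.1859
```

Request:
{"method": "servo_tool", "body": {"motion": [0.03,0.08,0.85,0,0,0.03,0.35,0,0,0.85,0,0,0,0.35,0,0,0.85,0,0,0,0.35,0,0,0.84,0,0,0,0.35,0,0,0,0,0,0,1]}}

```text
t: 20.98
eef_pos: [0.5044, 0.2419, 0.1783]
tool_rot: [0.001, 0.995, -0.096, -0.001]
contact_force: [1.2, -0.1, 0.8]
gripper_width: 0.452
grasp_force: 0.0
```

Request:
{"method": "servo_tool", "body": {"motion": [0,0,0,0,0,0,1,0,0,0,0,0,0,1,0,0,0,0,0,0,1,0,0,0,0,0,0,1]}}

```text
t: 21.48
eef_pos: [0.5052, 0.2423, 0.1803]
tool_rot: [-0.0, 0.995, -0.096, 0.0]
contact_force: [-0.7, 0.2, -1.5]
gripper_width: 0.284
grasp_force: 78.4
```

```bash
python3 st.py 0 .1 wrist g2
```

```text
t 21.475 tcp [0.5052 0.2423 0.1803] hookframe -0.1099 0.3866 0.0803 yawerr -0.307 tilt [ 0. -0. -1.] f_tool [-0.7 -0.1  1.5]
```

View pics/g2.png

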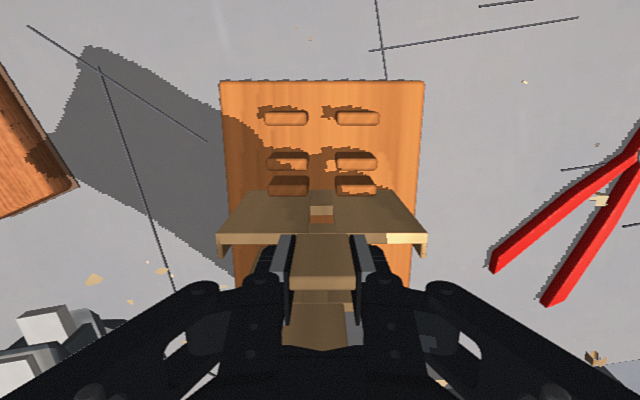

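The medium tray is gripped and centred, with its slot at (321,213). Lift and carry.

Request:
{"method": "servo_tool", "body": {"motion": [0,0,-0.8,0,0,0,1,0,0,-0.8,0,0,0,1,0,0,-0.8,0,0,0,1,0,0,-0.75,0,0,0,1,0.1,1,0,0,0,0,1]}}

```text
t: 22.15
eef_pos: [0.5037, 0.2237, 0.2449]
tool_rot: [-0.001, 0.996, -0.095, 0.001]
contact_force: [0.4, 0.3, -0.9]
gripper_width: 0.284
grasp_force: 78.7
```

Request:
{"method": "servo_tool", "body": {"motion": [0.1,1,0,0,0,0,1,0.1,1,0,0,0,0,1,0.1,1,0,0,0,0,1,0.1,1,0,0,0,0,1,0.1,1,0,0,0,0,1]}}

```text
t: 22.78
eef_pos: [0.4935, 0.1201, 0.2425]
tool_rot: [0.0, 0.995, -0.097, -0.0]
contact_force: [1.1, 0.5, -0.1]
gripper_width: 0.284
grasp_force: 78.6
```

Request:
{"method": "servo_tool", "body": {"motion": [0.1,1,0,0,0,0,1,0.1,1,0,0,0,0,1,0.1,1,0,0,0,0,1,0.1,1,0,0,0,0,1,0.1,1,0,0,0,0,1]}}

```text
t: 23.4
eef_pos: [0.4839, 0.0202, 0.2426]
tool_rot: [0.0, 0.995, -0.097, -0.001]
contact_force: [0.2, 0.5, -2.0]
gripper_width: 0.287
grasp_force: 78.6
```

Request:
{"method": "servo_tool", "body": {"motion": [0.1,1,0,0,0,0,1,0.1,1,0,0,0,0,1,0.1,1,0,0,0,0,1,0.1,1,0,0,0,0,1,0.1,1,0,0,0,0,1]}}

```text
t: 24.02
eef_pos: [0.4743, -0.0797, 0.2426]
tool_rot: [0.0, 0.995, -0.097, -0.001]
contact_force: [0.7, 0.2, -1.1]
gripper_width: 0.289
grasp_force: 78.6
```

Request:
{"method": "servo_tool", "body": {"motion": [0.1,1,0,0,0,0,1,0.1,1,0,0,0,0,1,0.1,1,0,0,0,-1,1,0,0.6,0,0,0,-1,1,0,0,0,0,0,-0.05,1]}}

```text
t: 24.65
eef_pos: [0.4682, -0.1517, 0.2426]
tool_rot: [-0.0, 0.998, 0.056, -0.001]
contact_force: [0.2, 0.3, -1.2]
gripper_width: 0.286
grasp_force: 78.7
```

Request:
{"method": "servo_tool", "body": {"motion": [0,0,0,0,0,0,1]}}

```text
t: 24.78
eef_pos: [0.4689, -0.1498, 0.2429]
tool_rot: [-0.0, 0.998, 0.056, -0.0]
contact_force: [0.7, 0.6, -1.3]
gripper_width: 0.288
grasp_force: 78.7
```

```bash
python3 tg.py .4698 -.1502 .241;python3 st.py .003 .1 wrist p5
```

```text
24.775 [ 0.4689 -0.1498  0.2429] tool mm [0.9 0.5 1.9] yaw 0.1124
t 24.775 tcp [ 0.4689 -0.1498  0.2429] hookframe -0.1878 0.0013 0.1429 yawerr -0.003 tilt [-0.001  0.    -1.   ] f_tool [ 0.7 -0.5  1.3]
```

Request:
{"method": "servo_tool", "body": {"motion": [0.5,0.02,0.09,0,0,-0.04,1,0.5,0,0,0,0,0,1,0.5,0,0,0,0,0,1,0.5,0,0,0,0,0,1,0,0,0,0,0,0,1]}}

```text
t: 25.45
eef_pos: [0.51, -0.1451, 0.2412]
tool_rot: [-0.0, 0.998, 0.061, 0.0]
contact_force: [0.4, -1.1, -1.5]
gripper_width: 0.287
grasp_force: 78.8
```

```bash
python3 st.py .003 .1 wrist p6
```

```text
t 25.45 tcp [ 0.51   -0.1451  0.2412] hookframe -0.1464 0.0012 0.1412 yawerr 0.007 tilt [ 0.  0. -1.] f_tool [0.3 1.1 1.5]
```

View pics/p6.png

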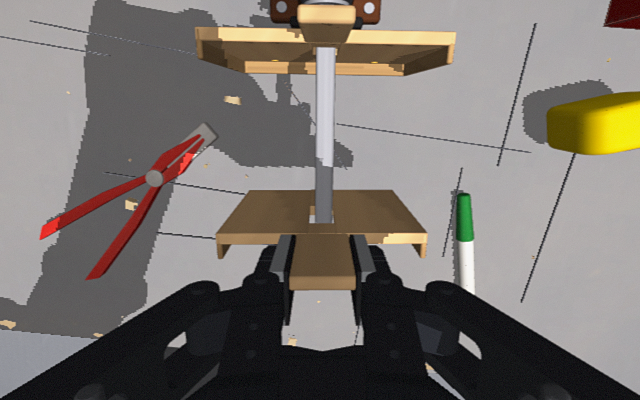

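The medium's slot is on the bar, with the bar at u≈324 and the slot at 321. The large tray is centred ahead. I shift 1 mm and advance.

Request:
{"method": "servo_tool", "body": {"motion": [0.75,0.05,0,0,0,0,1,0.75,0,0,0,0,0,1,0.75,0,0,0,0,0,1,0.75,0,0,0,0,0,1,0.75,0,0,0,0,0,1]}}

```text
t: 26.12
eef_pos: [0.5849, -0.1371, 0.2413]
tool_rot: [-0.0, 0.998, 0.061, 0.0]
contact_force: [0.3, -1.1, -2.0]
gripper_width: 0.289
grasp_force: 78.8
```

Request:
{"method": "servo_tool", "body": {"motion": [0,0,0.2,0,0,0,1,0,0,0.2,0,0,0,1,0,0,0,0,0,0,1]}}

```text
t: 26.5
eef_pos: [0.5829, -0.1376, 0.2327]
tool_rot: [-0.0, 0.998, 0.06, -0.001]
contact_force: [0.4, -0.0, -1.1]
gripper_width: 0.289
grasp_force: 78.9
```

Request:
{"method": "servo_tool", "body": {"motion": [0.1,0,0,0,0,0,1,0.1,0,0,0,0,0,1,0.1,0,0,0,0,0,1]}}

```text
t: 26.88
eef_pos: [0.5899, -0.1367, 0.2335]
tool_rot: [0.0, 0.998, 0.061, 0.0]
contact_force: [0.1, 0.3, -2.1]
gripper_width: 0.287
grasp_force: 78.9
```

Request:
{"method": "servo_tool", "body": {"motion": [0.05,0,0,0,0,0,1,0.05,0,0,0,0,0,1]}}

```text
t: 27.12
eef_pos: [0.5917, -0.1364, 0.2333]
tool_rot: [0.0, 0.998, 0.061, -0.0]
contact_force: [-0.3, -1.0, -2.8]
gripper_width: 0.284
grasp_force: 78.9
```

Request:
{"method": "servo_tool", "body": {"motion": [0.1,0,0,0,0,0,1,0.1,0,0,0,0,0,1]}}

```text
t: 27.38
eef_pos: [0.5958, -0.1359, 0.2333]
tool_rot: [0.0, 0.998, 0.061, 0.0]
contact_force: [1.2, -0.6, -1.1]
gripper_width: 0.285
grasp_force: 78.9
```

Request:
{"method": "servo_tool", "body": {"motion": [0.05,0,0,0,0,0,1,0.05,0,0,0,0,0,1]}}

```text
t: 27.62
eef_pos: [0.5976, -0.1357, 0.2333]
tool_rot: [0.0, 0.998, 0.061, -0.0]
contact_force: [-1.7, 0.4, -0.3]
gripper_width: 0.283
grasp_force: 79.0
```

Request:
{"method": "servo_tool", "body": {"motion": [0.05,0,0,0,0,0,1,0.05,0,0,0,0,0,1]}}

```text
t: 27.88
eef_pos: [0.599, -0.1356, 0.2332]
tool_rot: [0.0, 0.998, 0.06, -0.001]
contact_force: [-4.2, -0.3, 1.3]
gripper_width: 0.285
grasp_force: 79.2
```

Request:
{"method": "servo_tool", "body": {"motion": [0.05,0,0,0,0,0,1,0.05,0,0,0,0,0,1]}}

```text
t: 28.12
eef_pos: [0.6001, -0.1355, 0.233]
tool_rot: [0.0, 0.998, 0.06, -0.002]
contact_force: [-8.1, 0.5, 3.3]
gripper_width: 0.285
grasp_force: 79.5
```

Request:
{"method": "servo_tool", "body": {"motion": [0.05,0,0,0,0,0,1,0.05,0,0,0,0,0,1]}}

```text
t: 28.38
eef_pos: [0.6011, -0.1355, 0.2328]
tool_rot: [0.0, 0.998, 0.06, -0.003]
contact_force: [-10.3, -0.8, 7.1]
gripper_width: 0.287
grasp_force: 79.7
```

Request:
{"method": "servo_tool", "body": {"motion": [0.08,0,-0.07,0,0,0,1,0,0,0,0,0,0,1,0,0,0,0,0,0,1]}}

```text
t: 28.75
eef_pos: [0.6017, -0.1354, 0.2329]
tool_rot: [-0.0, 0.998, 0.06, -0.004]
contact_force: [-10.1, -0.2, -0.4]
gripper_width: 0.286
grasp_force: 79.0
```

Request:
{"method": "servo_tool", "body": {"motion": [0.06,0,0,0,0,0,1,0,0,0,0,0,0,1,0,0,0,0,0,0,1]}}

```text
t: 29.12
eef_pos: [0.6023, -0.1354, 0.2329]
tool_rot: [-0.0, 0.998, 0.06, -0.005]
contact_force: [-12.0, 0.4, 1.4]
gripper_width: 0.286
grasp_force: 79.2
```

Request:
{"method": "servo_tool", "body": {"motion": [-0.15,0,0,0,0,0,1,-0.16,0,0,0,0,0,1,0,0,0,0,0,0,1]}}

```text
t: 29.5
eef_pos: [0.5994, -0.1355, 0.2342]
tool_rot: [-0.0, 0.998, 0.06, -0.001]
contact_force: [-3.2, -0.9, -3.2]
gripper_width: 0.283
grasp_force: 78.7
```

Request:
{"method": "servo_tool", "body": {"motion": [0,0,0,0,0,0,0.35,0,0,0,0,0,0,0.35,0,0,0,0,0,0,0.35]}}

```text
t: 29.88
eef_pos: [0.6011, -0.1352, 0.2354]
tool_rot: [0.0, 0.998, 0.061, 0.001]
contact_force: [-0.5, -0.5, -0.0]
gripper_width: 0.65
grasp_force: 0.0
```

Request:
{"method": "servo_tool", "body": {"motion": [0,0,-0.5,0,0,0,0.35,0,0,-1,0,0,0,0.35,0,0,-1,0,0,0,0.35,-0.5,0,-0.7,0,0,0,0.35,-1,-0.5,-0.3,0,0,0,0.35]}}

```text
t: 30.5
eef_pos: [0.5692, -0.1297, 0.3065]
tool_rot: [0.0, 0.998, 0.06, 0.001]
contact_force: [0.3, -0.1, -0.2]
gripper_width: 0.65
grasp_force: 0.0
```

```bash
python3 st.py .003 .1 wrist p7; python3 tg.py .461 .2539 .25
python3 - <<'E'
from h import *
for n in("tray_large","tray_medium"): print(n,bot.boxes_of("wrist",n)[:2])
im=cv2.imread("pics/p7.png"); cv2.imwrite("pics/p7c.png",cv2.resize(im[60:280,200:480],None,fx=2.8,fy=2.7))
E
```

```text
t 30.5 tcp [ 0.5692 -0.1297  0.3065] hookframe -0.0856 0.0095 0.2065 yawerr 0.005 tilt [ 0.002 -0.001 -1.   ] f_tool [0.3 0.1 0.2]
30.55 [ 0.5666 -0.1283  0.3068] tool mm [ -58.6 -392.2   56.5] yaw 0.1214
tray_large [{'uv': [338.0, 143.0], 'p': 0.68}]
tray_medium [{'uv': [336.4, 160.4], 'p': 0.85}]
```

Request:
{"method": "servo_tool", "body": {"motion": [-0.15,-1,0,0,0,0,0.35,-0.15,-1,0,0,0,0,0.35,-0.15,-1,0,0,0,0,0.35,-0.15,-1,0,0,0,0,0.35,-0.15,-1,0,0,0,0,0.35]}}

```text
t: 31.28
eef_pos: [0.5418, -0.03, 0.3047]
tool_rot: [-0.0, 0.998, 0.061, -0.0]
contact_force: [0.8, -0.4, 0.5]
gripper_width: 0.648
grasp_force: 0.0
```

Request:
{"method": "servo_tool", "body": {"motion": [-0.15,-1,0,0,0,0,0.35,-0.15,-1,0,0,0,0,0.35,-0.15,-1,0,0,0,0,0.35,-0.15,-1,0,0,0,0,0.35,-0.15,-1,0,0,0,0,0.35]}}

```text
t: 31.9
eef_pos: [0.5148, 0.0671, 0.3047]
tool_rot: [0.0, 0.998, 0.061, 0.0]
contact_force: [0.3, 0.1, -0.7]
gripper_width: 0.652
grasp_force: 0.0
```

Request:
{"method": "servo_tool", "body": {"motion": [-0.15,-1,0,0,0,0,0.35,-0.15,-1,0,0,0,0,0.35,-0.15,-1,0,0,0,0,0.35,-0.15,-1,0,0,0,0,0.35,-0.15,-1,0,0,0,0,0.35]}}

```text
t: 32.52
eef_pos: [0.4877, 0.1645, 0.3047]
tool_rot: [0.0, 0.998, 0.061, 0.0]
contact_force: [-0.0, 0.8, -0.6]
gripper_width: 0.649
grasp_force: 0.0
```

Request:
{"method": "servo_tool", "body": {"motion": [-0.15,-1,0.5,0,0,0,0.35,-0.15,-1,0.7,0,0,0,0.35,-0.15,-1,0.7,0,0,0,0.35,-0.15,-1,0.9,0,0,0,0.35,0,-0.6,0,0,0,1,0.35]}}

```text
t: 33.15
eef_pos: [0.4636, 0.2542, 0.2473]
tool_rot: [0.0, 1.0, -0.015, -0.001]
contact_force: [0.3, -0.0, -0.4]
gripper_width: 0.647
grasp_force: 0.0
```

Request:
{"method": "servo_tool", "body": {"motion": [0,0,0,0,0,1,0.35,0,0,0,0,0,0.08,0.35]}}

```text
t: 33.4
eef_pos: [0.4647, 0.2537, 0.2487]
tool_rot: [0.0, 0.996, -0.095, 0.0]
contact_force: [-0.5, -0.8, -0.3]
gripper_width: 0.655
grasp_force: 0.0
```

```bash
python3 tg.py .461 .2539 .171
```

```text
33.4 [0.4647 0.2537 0.2487] tool mm [-3.7  0.5 77.7] yaw -0.1895
```

Request:
{"method": "servo_tool", "body": {"motion": [-0.18,0.02,0.8,0,0,0,0.35,0,0,0.8,0,0,0,0.35,0,0,0.8,0,0,0,0.35,0,0,0.8,0,0,0,0.35,0,0,0.7,0,0,0,0.35]}}

```text
t: 34.02
eef_pos: [0.4615, 0.2533, 0.1693]
tool_rot: [0.0, 0.995, -0.095, -0.0]
contact_force: [0.2, 1.2, -0.3]
gripper_width: 0.651
grasp_force: 0.0
```

Request:
{"method": "servo_tool", "body": {"motion": [0,0,0,0,0,0,1,0,0,0,0,0,0,1,0,0,0,0,0,0,1,0,0,0,0,0,0,1]}}

```text
t: 34.52
eef_pos: [0.4617, 0.2535, 0.1711]
tool_rot: [-0.0, 0.995, -0.095, 0.0]
contact_force: [-0.5, 0.3, -1.2]
gripper_width: 0.357
grasp_force: 79.0
```

```bash
python3 st.py 0 .1 wrist g3; python3 tg.py .4689 -.1498 .241
python3 - <<'E'
from h import *
g=cv2.imread("pics/g3.png").astype(int)
# shoulder front edge: find wood columns extents per row
hsv=cv2.cvtColor(g.astype(np.uint8),cv2.COLOR_BGR2HSV)
m=((hsv[...,0]>12)&(hsv[...,0]<28)&(hsv[...,1]>60)&(hsv[...,2]>90))
for r in range(180,262,4):
    c=np.where(m[r,150:500])[0]+150
    print(r,(c.min(),c.max(),len(c)) if len(c) else None)
E
```

```text
t 34.525 tcp [0.4617 0.2535 0.1711] hookframe -0.1519 0.4027 0.0711 yawerr -0.306 tilt [ 0.001  0.    -1.   ] f_tool [-0.5 -0.2  1.2]
34.575 [0.4617 0.2534 0.171 ] tool mm [ 83.6 394.5 -70. ] yaw -0.1909
180 (np.int64(229), np.int64(422), 93)
184 (np.int64(229), np.int64(422), 93)
188 (np.int64(228), np.int64(422), 87)
192 (np.int64(229), np.int64(422), 143)
196 (np.int64(230), np.int64(421), 143)
200 (np.int64(229), np.int64(421), 137)
204 (np.int64(232), np.int64(420), 182)
208 (np.int64(230), np.int64(420), 178)
212 (np.int64(231), np.int64(420), 178)
216 (np.int64(232), np.int64(420), 159)
220 (np.int64(150), np.int64(420), 174)
224 (np.int64(150), np.int64(419), 187)
228 (np.int64(161), np.int64(418), 184)
232 (np.int64(231), np.int64(419), 179)
236 (np.int64(231), np.int64(419), 147)
240 (np.int64(231), np.int64(417), 146)
244 (np.int64(232), np.int64(418), 146)
248 (np.int64(233), np.int64(415), 100)
252 (np.int64(233), np.int64(409), 81)
256 (np.int64(233), np.int64(409), 81)
260 (np.int64(286), np.int64(358), 72)
```

Request:
{"method": "servo_tool", "body": {"motion": [0,0,-0.88,0,0,0,1,0,0,-0.88,0,0,0,1,0,0,-0.88,0,0,0,1,0,0,-0.86,0,0,0,1,0.2,1,0,0,0,0,1]}}

```text
t: 35.2
eef_pos: [0.4623, 0.235, 0.2433]
tool_rot: [-0.002, 0.996, -0.094, 0.002]
contact_force: [-0.6, -0.3, -0.8]
gripper_width: 0.356
grasp_force: 79.3
```

Request:
{"method": "servo_tool", "body": {"motion": [0.21,1,0,0,0,0,1,0.21,1,0,0,0,0,1,0.21,1,0,0,0,0,1,0.21,1,0,0,0,0,1,0.21,1,0,0,0,0,1]}}

```text
t: 35.83
eef_pos: [0.4635, 0.1303, 0.2416]
tool_rot: [-0.0, 0.995, -0.095, 0.0]
contact_force: [-0.3, 0.3, -1.7]
gripper_width: 0.356
grasp_force: 79.3
```

Request:
{"method": "servo_tool", "body": {"motion": [0.21,1,0,0,0,0,1,0.21,1,0,0,0,0,1,0.21,1,0,0,0,0,1,0.21,1,0,0,0,0,1,0.21,1,0,0,0,0,1]}}

```text
t: 36.45
eef_pos: [0.4651, 0.0281, 0.2416]
tool_rot: [-0.0, 0.995, -0.095, 0.0]
contact_force: [0.1, 0.5, -0.7]
gripper_width: 0.351
grasp_force: 79.3
```

Request:
{"method": "servo_tool", "body": {"motion": [0.21,1,0,0,0,0,1,0.21,1,0,0,0,0,1,0.21,1,0,0,0,0,1,0.21,1,0,0,0,0,1,0.21,1,0,0,0,0,1]}}

```text
t: 37.08
eef_pos: [0.4668, -0.0741, 0.2416]
tool_rot: [-0.0, 0.995, -0.095, 0.0]
contact_force: [-0.4, -0.7, -1.5]
gripper_width: 0.356
grasp_force: 79.3
```

Request:
{"method": "servo_tool", "body": {"motion": [0.21,1,0,0,0,0,1,0.21,1,0,0,0,0,1,0.21,1,0,0,0,-1,1,0,0.6,0,0,0,-1,1,0,0,0,0,0,-0.05,1]}}

```text
t: 37.7
eef_pos: [0.4672, -0.1477, 0.2413]
tool_rot: [0.0, 0.998, 0.057, 0.0]
contact_force: [-0.5, 0.8, -1.2]
gripper_width: 0.356
grasp_force: 79.2
```

Request:
{"method": "servo_tool", "body": {"motion": [0,0,0,0,0,0,1]}}

```text
t: 37.83
eef_pos: [0.4673, -0.1462, 0.2411]
tool_rot: [-0.0, 0.998, 0.057, 0.0]
contact_force: [-0.7, 0.9, -1.3]
gripper_width: 0.354
grasp_force: 79.2
```

```bash
python3 tg.py .4698 -.1505 .241;python3 st.py .003 .1
```

```text
37.825 [ 0.4673 -0.1462  0.2411] tool mm [2.  4.6 0.1] yaw 0.1145
t 37.825 tcp [ 0.4673 -0.1462  0.2411] hookframe -0.1889 0.005 0.1411 yawerr -0.0 tilt [ 0.  0. -1.] f_tool [-0.6 -1.   1.3]
```

Request:
{"method": "servo_tool", "body": {"motion": [0,0.23,0,0,0,-0.03,1,0.3,0,0,0,0,0,1,0.3,0,0,0,0,0,1]}}

```text
t: 38.2
eef_pos: [0.4803, -0.1496, 0.2408]
tool_rot: [-0.0, 0.998, 0.061, 0.0]
contact_force: [-0.9, 0.8, -1.6]
gripper_width: 0.353
grasp_force: 79.2
```

```bash
python3 tg.py .5917 -.1364 .241;python3 st.py .003 .1 wrist p8
```

```text
38.2 [ 0.4803 -0.1496  0.2408] tool mm [112.2   0.4  -0.2] yaw 0.1211
t 38.2 tcp [ 0.4803 -0.1496  0.2408] hookframe -0.1764 0.0001 0.1408 yawerr 0.006 tilt [ 0.  0. -1.] f_tool [-0.8 -0.9  1.6]
```

View pics/p8.png

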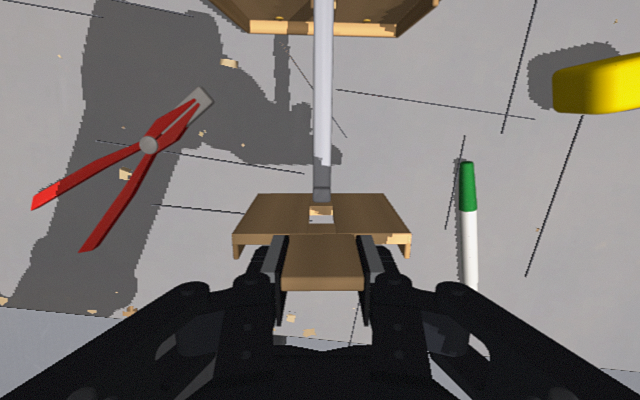

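The slot (321,213) lines up with the bar end (321,195). Insert.

Request:
{"method": "servo_tool", "body": {"motion": [0.5,0.02,0,0,0,0,1,0.5,0,0,0,0,0,1,0.5,0,0,0,0,0,1,0.5,0,0,0,0,0,1,0.5,0,0,0,0,0,1]}}

```text
t: 38.88
eef_pos: [0.5301, -0.1441, 0.2407]
tool_rot: [-0.0, 0.998, 0.061, -0.0]
contact_force: [0.8, 0.2, -1.1]
gripper_width: 0.351
grasp_force: 79.2
```

Request:
{"method": "servo_tool", "body": {"motion": [0.7,0,0,0,0,0,1,0.7,0,0,0,0,0,1,0.7,0,0,0,0,0,1,0,0,0.1,0,0,0,1,0,0,0.1,0,0,0,1]}}

```text
t: 39.5
eef_pos: [0.5707, -0.1392, 0.2363]
tool_rot: [-0.0, 0.998, 0.061, -0.0]
contact_force: [0.2, 0.1, -1.7]
gripper_width: 0.36
grasp_force: 79.3
```

Request:
{"method": "servo_tool", "body": {"motion": [0,0,0.15,0,0,0,1,0,0,0,0,0,0,1]}}

```text
t: 39.75
eef_pos: [0.5705, -0.1393, 0.2334]
tool_rot: [0.0, 0.998, 0.06, -0.0]
contact_force: [0.1, 0.2, -1.7]
gripper_width: 0.35
grasp_force: 79.3
```

Request:
{"method": "servo_tool", "body": {"motion": [0.3,0,0,0,0,0,1,0.3,0,0,0,0,0,1,0,0,0,0,0,0,1]}}

```text
t: 40.12
eef_pos: [0.5837, -0.1374, 0.2338]
tool_rot: [-0.0, 0.998, 0.061, 0.0]
contact_force: [0.1, -0.1, -1.5]
gripper_width: 0.354
grasp_force: 79.3
```

Request:
{"method": "servo_tool", "body": {"motion": [0.1,0,0,0,0,0,1,0.1,0,0,0,0,0,1]}}

```text
t: 40.38
eef_pos: [0.587, -0.1372, 0.2337]
tool_rot: [0.0, 0.998, 0.061, -0.0]
contact_force: [-0.2, -0.3, -1.0]
gripper_width: 0.357
grasp_force: 79.3
```

Request:
{"method": "servo_tool", "body": {"motion": [0.05,0,0,0,0,0,1,0.05,0,0,0,0,0,1]}}

```text
t: 40.62
eef_pos: [0.5889, -0.137, 0.2337]
tool_rot: [0.0, 0.998, 0.061, 0.0]
contact_force: [-1.2, 0.5, -0.9]
gripper_width: 0.356
grasp_force: 79.3
```

Request:
{"method": "servo_tool", "body": {"motion": [0.05,0,0,0,0,0,1,0.05,0,0,0,0,0,1]}}

```text
t: 40.88
eef_pos: [0.5909, -0.1367, 0.2337]
tool_rot: [-0.0, 0.998, 0.061, -0.0]
contact_force: [0.5, -0.2, -2.0]
gripper_width: 0.356
grasp_force: 79.3
```

Request:
{"method": "servo_tool", "body": {"motion": [0.05,0,0,0,0,0,1,0.05,0,0,0,0,0,1]}}

```text
t: 41.12
eef_pos: [0.5925, -0.1366, 0.2336]
tool_rot: [0.0, 0.998, 0.061, -0.001]
contact_force: [-3.6, -0.8, -1.1]
gripper_width: 0.358
grasp_force: 79.4
```

Request:
{"method": "servo_tool", "body": {"motion": [0.05,0,0,0,0,0,1,0.05,0,0,0,0,0,1]}}

```text
t: 41.38
eef_pos: [0.5936, -0.1365, 0.2334]
tool_rot: [0.0, 0.998, 0.06, -0.002]
contact_force: [-7.2, -0.8, 3.1]
gripper_width: 0.357
grasp_force: 79.7
```

Request:
{"method": "servo_tool", "body": {"motion": [0.05,0,-0.03,0,0,0,1,0.05,0,-0.03,0,0,0,1]}}

```text
t: 41.62
eef_pos: [0.5946, -0.1364, 0.2336]
tool_rot: [-0.0, 0.998, 0.06, -0.003]
contact_force: [-6.5, -0.8, -3.3]
gripper_width: 0.353
grasp_force: 79.1
```

Request:
{"method": "servo_tool", "body": {"motion": [0.06,0,0,0,0,0,1,0,0,0,0,0,0,1]}}

```text
t: 41.88
eef_pos: [0.5952, -0.1364, 0.2335]
tool_rot: [-0.0, 0.998, 0.06, -0.004]
contact_force: [-9.3, -0.7, 1.0]
gripper_width: 0.355
grasp_force: 79.5
```

Request:
{"method": "servo_tool", "body": {"motion": [0.08,0,0,0,0,0,1,0,0,0,0,0,0,1,0,0,0,0,0,0,1]}}

```text
t: 42.25
eef_pos: [0.596, -0.1363, 0.2336]
tool_rot: [-0.0, 0.998, 0.06, -0.005]
contact_force: [-11.3, -0.3, 3.8]
gripper_width: 0.357
grasp_force: 79.7
```

Request:
{"method": "servo_tool", "body": {"motion": [0.03,0,0,0,0,0,1,0,0,0,0,0,0,1,0,0,0,0,0,0,1]}}

```text
t: 42.62
eef_pos: [0.5963, -0.1363, 0.2336]
tool_rot: [0.0, 0.998, 0.06, -0.005]
contact_force: [-13.1, -0.8, 5.2]
gripper_width: 0.351
grasp_force: 79.8
```

Request:
{"method": "servo_tool", "body": {"motion": [-0.15,0,0,0,0,0,1,-0.16,0,0,0,0,0,1,0,0,0,0,0,0,1]}}

```text
t: 43.0
eef_pos: [0.5934, -0.1365, 0.2345]
tool_rot: [-0.0, 0.998, 0.06, -0.001]
contact_force: [-3.6, -1.2, -2.6]
gripper_width: 0.357
grasp_force: 79.2
```

Request:
{"method": "servo_tool", "body": {"motion": [0,0,0,0,0,0,0.35,0,0,0,0,0,0,0.35,0,0,0,0,0,0,0.35]}}

```text
t: 43.38
eef_pos: [0.5948, -0.1361, 0.2355]
tool_rot: [0.0, 0.998, 0.061, 0.001]
contact_force: [0.1, -0.3, 0.6]
gripper_width: 0.65
grasp_force: 0.0
```

Request:
{"method": "servo_tool", "body": {"motion": [0,0,-0.5,0,0,0,0.35,0,0,-1,0,0,0,0.35,0,0,-1,0,0,0,0.35,-0.5,0,-0.7,0,0,0,0.35,-1,-0.5,-0.3,0,0,0,0.35]}}

```text
t: 44.0
eef_pos: [0.563, -0.1306, 0.3062]
tool_rot: [0.0, 0.998, 0.06, 0.001]
contact_force: [0.5, -0.7, -0.5]
gripper_width: 0.652
grasp_force: 0.0
```

Request:
{"method": "servo_tool", "body": {"motion": [-1,0,-0.5,0,0,0,0.35,0,0,0,0,0,0,0.35]}}

```text
t: 44.25
eef_pos: [0.5421, -0.133, 0.3161]
tool_rot: [0.001, 0.998, 0.06, 0.001]
contact_force: [0.7, 0.1, -0.2]
gripper_width: 0.653
grasp_force: 0.0
```

Run:
```python
from h import *
W=bot.get_calibration("wrist");im=bot.read_camera("wrist");cv2.imwrite("pics/end.png",im[:,:,::-1])
tip=np.array([.5037,-.148]);c,s=np.cos(.116),np.sin(.116)
def world(X,Y,Z): return [tip[0]+(X+.156)*c-Y*s, tip[1]+(X+.156)*s+Y*c, Z]
# predicted tab top corners (front edges) vs the picture
x0=-.0505
for n,h,x in(("L",.010,x0),("M",.013,x0-.006),("S",.016,x0-.012)):
    print(n,proj(W,[world(x-.006,h,.185),world(x-.006,-h,.185),world(x,0,.185)]).round(0).tolist())
for n in("tray_large","tray_medium","tray_small"): print(n,bot.boxes_of("wrist",n)[:1])
g=cv2.cvtColor(im,cv2.COLOR_RGB2GRAY); u=int(proj(W,[world(-.06,0,.185)])[0,0]); print(u)
v=int(proj(W,[world(x0-.009,0,.185)])[0,1])
for r in range(v-22,v+26,2):
    print(r,im[r,u-45:u+46:6].sum(1).tolist())
```

```text
L [[322.0, 115.0], [356.0, 115.0], [339.0, 104.0]]
M [[317.0, 125.0], [361.0, 125.0], [339.0, 115.0]]
S [[312.0, 135.0], [365.0, 136.0], [339.0, 125.0]]
tray_large [{'uv': [336.6, 106.1], 'p': 0.86}]
tray_medium [{'uv': [333.7, 112.0], 'p': 0.68}]
tray_small [{'uv': [339.4, 127.9], 'p': 0.84}]
338
98 [256, 259, 259, 230, 45, 50, 48, 76, 67, 116, 127, 151, 254, 494, 483, 482]
100 [329, 305, 256, 238, 126, 123, 121, 103, 96, 109, 134, 210, 259, 467, 469, 467]
102 [614, 634, 331, 334, 344, 521, 548, 500, 499, 498, 522, 614, 609, 607, 609, 599]
104 [601, 616, 327, 329, 334, 595, 596, 571, 569, 580, 556, 594, 599, 605, 601, 598]
106 [609, 614, 330, 334, 333, 595, 585, 558, 565, 575, 555, 598, 592, 608, 602, 594]
108 [589, 449, 293, 310, 321, 604, 584, 564, 570, 587, 558, 602, 603, 612, 605, 602]
110 [603, 327, 346, 333, 260, 520, 492, 484, 501, 516, 500, 536, 493, 473, 419, 414]
112 [604, 338, 346, 337, 343, 453, 438, 424, 420, 390, 391, 557, 625, 617, 614, 618]
114 [606, 340, 344, 322, 477, 584, 574, 576, 575, 586, 604, 543, 617, 609, 609, 606]
116 [621, 365, 347, 313, 490, 582, 570, 581
[... 531 characters left out ...]
 491, 568, 574, 581]
130 [403, 258, 481, 409, 581, 569, 566, 571, 583, 582, 576, 562, 410, 457, 137, 109]
132 [395, 257, 487, 338, 518, 507, 530, 542, 561, 568, 569, 562, 436, 474, 469, 127]
134 [258, 261, 370, 385, 470, 465, 285, 293, 368, 374, 366, 371, 471, 480, 477, 175]
136 [266, 256, 376, 477, 478, 477, 294, 319, 392, 472, 477, 476, 479, 467, 473, 493]
138 [260, 255, 386, 473, 478, 475, 304, 311, 438, 478, 474, 475, 471, 481, 476, 476]
140 [320, 262, 484, 473, 356, 473, 295, 474, 407, 468, 475, 475, 473, 481, 476, 477]
142 [415, 265, 479, 475, 394, 476, 296, 474, 404, 465, 475, 479, 475, 479, 474, 477]
144 [396, 254, 482, 472, 471, 473, 301, 476, 396, 472, 477, 479, 476, 472, 474, 476]
```

The three tab tops sit at rows 101–110, 112–121 and 124–133. That is the spacing predicted for a contiguous nest, so I'm handing in.

```bash
python3 -c "
from station import bot
print(bot.hand_in())"
```

```text
the job is handed in; nothing more can be done
None
```

I handed the job in at about 44 s. All three trays hang nested on the hook, each pressed home at about 12–13 N (measured at the wrist) and released; the last wrist picture's measurements match a tight nest, but I got no verdict back from the judging.

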